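# Unlock the reference plate and present its label

## Robot

A 7-joint arm with a two-finger parallel gripper is mounted at the origin on the work surface. World frame = base frame: x ahead of the robot, y to its left, z up, the work surface at z = 0. Lengths are in m, angles in rad, forces in N, time in s.
With the tool pointing down it reaches from about 0.4 to 0.85 m from the base axis. Payload 4.5 kg.
Tool frame: the origin (TCP) lies between the finger pads; the fingertips stand r.tip_reach ahead of it and the grasp point (between the pads) lies 11 mm behind it (r.tip_reach is the distance from the TCP to the fingertips, in m); z points along the fingers, y is the line along which they close (so a half turn about z gives the same grasp; the last joint's range is limited). The gripper opens to 88 mm and grips with 3 to 60 N. Pads are 18 mm wide; open, the fingers measure 123 mm over their backs; the gripper's body (75 mm by 187 mm) begins 45 mm behind the grasp point.
Start: joints at [-1.234, 0.689, -0.195, 1.565, 0.157, 0.902, -0.215], TCP at [0.186, 0.597, 0.247] pointing down, gripper open.
Joint ranges: [-3.01, 3.01], [-0.46, 2.08], [-1.47, 1.51], [0.13, 2.56], [-1, 4.14], [0.04, 2.09], [-2.66, 2.66]. Speed limits (rad/s): [2.57, 2.57, 3.14, 3.14, 3.14, 3.14, 3.14].

## Interface

Orientations are given as a unit quaternion [x, y, z, w].
In Python, from plant import r, vision, workorder gives the robot as it stands.
- The arm moves only by the tool drive_tool, never from a script. Its argument "targets" is a list of rows, each an object of numbers: "tx", "ty", "tz": the shift along the world's x, y, z in units of 0.03 m (1.0 is 0.03 m); "wx", "wy", "wz": the turn, a rotation vector about the world's x, y, z in units of 60 degrees (1.0 is 60 degrees); "claw": the opening, from -1 (shut) to 1 (fully open). A call has exactly 8 rows; each row shifts and turns the commanded pose from where the row before left it; what a row does not reach is not made up. A row lasts 1/10 s, in which the tool goes at most 50 mm and 8.59 degrees, less where a joint would pass 70% of its speed; a pose out of reach is approached as far as the arm can. A call with a number of a shift or a turn outside -1 to 1 is refused whole. A call with a gripper value outside its range is refused whole. The fingers move at their own pace and stop on an object; "force" is the grip in N (left out, the last holds). Time passes only in rows, so rows that do not move let the fingers close, or fill a call up. It gives the time, the measured TCP pose, the force, the opening and the grip force at its end, in the units of the state.
- r.get_state(): the state, without advancing time (a new reading comes with each control period).
- vision.snapshot(name): name is "scene" or "top" or "wrist"; returns a dict with "image" (420x560x3 uint8, blue, green, red), "range_z" (420x560 float32, m along the optical axis (not along the pixel's ray), 0 where there is no reading), "K" (3x3 intrinsics, pixels), "cam_to_world" (4x4, takes a point from camera to world coordinates). Camera axes: x right, y up, looking along -z (the intrinsics and any distortion apply to the point x, -y, -z); pixel columns grow to the right and rows downward; lengths in m; the calibration is good to about 2 mm. A picture is of the moment at which its call begins.
- workorder.finish_job(): hands the job in; it is judged then, once.
The state is a dict: "clock": time; "q": joint angles; "qd": joint speeds; "joint_torque": joint torques, N m; "tool_pos": TCP position; "eef_rot": TCP orientation; "contact_force": force on the tool from outside, world axes, zero at the start; "moment": the same for the moment, N m; "opening": opening from 0.0 (shut) to 1.0 (fully open); "finger_force": force on a finger pad.
Only numpy, scipy, OpenCV 4.12 (cv2) and the standard library are available. Lean on these libraries where they do the work, as an engineer would, in place of code of your own. Each camera call takes 0.05 s, during which the arm holds its last target. There are 200 camera calls.

## Task

Turn the black knob clockwise until it clicks past its detent and its steel keeper arm is swung off the glass reference plate, then draw the plate up out of its stand, touching it only at its frosted label end (the one with the small corner notch; the print area in the middle must not be touched). Carry it over the middle of the white light pad and finish while holding it still there, some 15 to 20 cm up, tipped about 45 degrees from upright so that its label side looks up. Leave the plain plate without a notch and the other desk things where they are.

Things in the scene. Friction and masses are not known exactly. Their poses are not given: they have to be found in the camera images.
- clamp: Fixed plate clamp: dark grey foot plate 180 x 85 x 6 mm with an upright aluminium column, 30 mm across, that carries the knob. Origin on the table under the knob's axis; its x axis points from the knob to the middle of the plate's stand (95 mm away), z up. A toggle spring on a small ledge of the column, below the knob on the side away from the plate, makes the detent.
- keeper (a joint): Turn of the knob and keeper arm about the vertical column, rad: 0 = arm over the plate (its direction is the clamp's x axis), grows clockwise seen from above to the stop at 1.4. The detent pushes back with up to about 0.17 N m until 0.7, then snaps it on by itself to 1.4. The arm must be clicked over before the plate can come up.
- keeper_grip (a point): Point on the knob's axis at gripping height, 105 mm above the table. The knob is an upright black bar 14 mm thick, 42 mm long (along the arm), 80 to 122 mm above the table, with a white pointer line on top. The steel keeper arm below it, 12 mm wide, reaches 107 mm from the axis, 72 to 80 mm above the table. x axis along the arm.
- plate: Glass reference plate 110 (x) x 8 (y) x 50 mm (z), 90-140 g, on its long edge in the stand. Origin mid lower edge, 16 mm above the table. Ends frosted 35 mm each, 40 mm clear print area between. The +x end is the label end: square notch 12 x 12 mm in its upper corner. The +y face is the label side, paper label on the notched end; seen from that side, upright, the notch is upper left.
- stand: The plate's fixed stand on the clamp's foot: aluminium disc 80 mm across with two grey cheeks, 66 mm long and 34 mm across over both, ending 38 mm above the table, with a slot 10 mm wide and 22 mm deep between them. Origin in the middle of its underside, x along the slot.
- plate_mid (a point): Centre of the reference plate (origin + 25 mm along its z). Axes as the plate's.
- plate_grip (a point): Middle of the best place to hold the plate: on the notched frosted end, 34 mm from the plate's middle along +x and 36 mm above its lower edge (14 mm below its upper edge), midway through the thickness. Axes as the plate's.
- pad: White light pad, fixed, 170 x 210 x 9 mm, lying flat. Origin in the middle of its underside.
- pad_mid (a point): Middle of the light pad's upper face, 9 mm above the table.
- blank: Plain glass plate of the same size without notch or label, standing in a second stand that has no clamp. Origin in the middle of its lower edge. Leave it.
- loupe: Black hand loupe, 44 mm across, 35 mm tall. Origin at its underside. Leave it.
- jar: Jar, 56 mm across, 85 mm tall. Origin at its underside. Leave it.
- stamp: Turned wooden hand stamp, 38 mm across, 67 mm tall. Origin at its underside. Leave it.
- inkpad: Flat black ink pad box, 75 x 110 x 20 mm. Origin at its underside. Leave it.
There are look-alikes about, which are no part of the job. Leave any purple look-alike of the clamp alone.

How it is judged:
By the outcome, as a careful person would: the job done as asked, in the order asked, and still so for the second after the job is handed in, while the arm keeps its last pose, push and grip.
It also fails if it takes over 42 s, if anything falls off the work surface, if the arm or the gripper's body presses on something with over 40 N, if the wrist force passes 120 N, or if a joint passes its speed limit or range.

## Working session

There is one attempt and no reset: what is moved stays moved. The work goes in short steps, Python scripts to look and compute and a tool call to move; the robot and the scene stay as the last step left them, time stands still between calls to the robot, and variables do not carry over. Pictures are saved under pics/ and viewed, at most 10 in all, crops included, and the job is handed in when it is done.

Besides the shell and the picture viewer there is one more tool, called after "Request:" as name([rows], argument=value, ...), one row to a line, values as JSON. drive_tool: Moves the arm, as the interface text tells. Its arguments: {"type":"object","properties":{"targets":{"type":"array","items":{"type":"object","properties":{"tx":{"type":"number"},"ty":{"type":"number"},"tz":{"type":"number"},"wx":{"type":"number"},"wy":{"type":"number"},"wz":{"type":"number"},"claw":{"type":"number"}}}},"force":{"type":"number"}},"required":["targets"]}

```bash
ls; mkdir -p pics; cat > h.py <<'E'
import numpy as np, cv2
from plant import r, vision, workorder
def snap(n,f=None):
    s=vision.snapshot(n)
    if f: cv2.imwrite('pics/'+f,s['image'])
    np.savez('/tmp/%s.npz'%n,**s)
    return s
def ld(n): return dict(np.load('/tmp/%s.npz'%n))
def ray(s,u,v):
    K=s['K'];T=s['cam_to_world']
    d=np.array([(u-K[0,2])/K[0,0],-(v-K[1,2])/K[1,1],-1.])
    return T[:3,3],T[:3,:3]@d
def plane(s,u,v,z):
    o,d=ray(s,u,v); return o+d*(z-o[2])/d[2]
def depth(s,u,v):
    o,d=ray(s,u,v); return o+d*s['range_z'][int(v),int(u)]
def cloud(s):
    K=s['K'];T=s['cam_to_world'];h,w=s['range_z'].shape
    u,v=np.meshgrid(np.arange(w),np.arange(h))
    d=np.stack([(u-K[0,2])/K[0,0],-(v-K[1,2])/K[1,1],-np.ones_like(u,float)],-1)
    return T[:3,3]+(d*s['range_z'][...,None])@T[:3,:3].T
E
python3 - <<'E'
from h import *
print(r.tip_reach,r.get_state())
a=snap('top');b=snap('scene')
print(a['K'],a['cam_to_world'],b['cam_to_world'])
cv2.imwrite('pics/t1.png',cv2.resize(a['image'],(800,600),interpolation=cv2.INTER_CUBIC)); cv2.imwrite('pics/s1.png',cv2.resize(b['image'],(800,600),interpolation=cv2.INTER_CUBIC))
E
```

```text
pics
0.008 {'clock': 0.0, 'q': array([-1.23417882,  0.68999543, -0.19452483,  1.56631283,  0.15731026,
        0.90252247, -0.21509976]), 'qd': array([ 1.16210184e-03,  6.34046445e-05,  1.21815955e-03, -1.40738246e-03,
       -5.40989761e-04,  5.22154624e-04,  1.07373571e-03]), 'joint_torque': array([-2.07128014e-04, -5.27560794e+01, -1.26670852e+00, -1.53429455e+01,
       -5.25585737e-02,  6.48506146e-03,  1.70239441e-04]), 'tool_pos': array([0.18624341, 0.5959651 , 0.24591148]), 'eef_rot': array([ 1.50783627e-01,  9.88566360e-01, -9.19421233e-04, -7.15030583e-05]), 'contact_force': array([-0.03605275,  0.30580817, -0.130582  ]), 'moment': array([ 0.00223951, -0.04986535,  0.00505319]), 'finger_force': 0.0, 'opening': 0.9964370376493885}
[[543.29142053   0.         280.50756413]
 [  0.         543.29142053 216.11520156]
 [  0.           0.           1.        ]] [[ 2.45823679e-02  9.93736459e-01 -1.09011729e-01  4.09892263e-01]
 [-9.99691809e-01  2.48133939e-02  7.63058939e-04 -1.52717213e-03]
 [ 3.46323045e-03  1.08959374e-01  9.94040171e-01  1.45521714e+00]
 [ 0.00000000e+00  0.00000000e+00  0.00000000e+00  1.00000000e+00]] [[ 0.80120341 -0.36565999  0.47367274  1.02185957]
 [ 0.59809637  0.51423291 -0.61469118 -0.61633195]
 [-0.01881014  0.77579461  0.63070508  0.73390079]
 [ 0.          0.          0.          1.        ]]
```

View pics/t1.png

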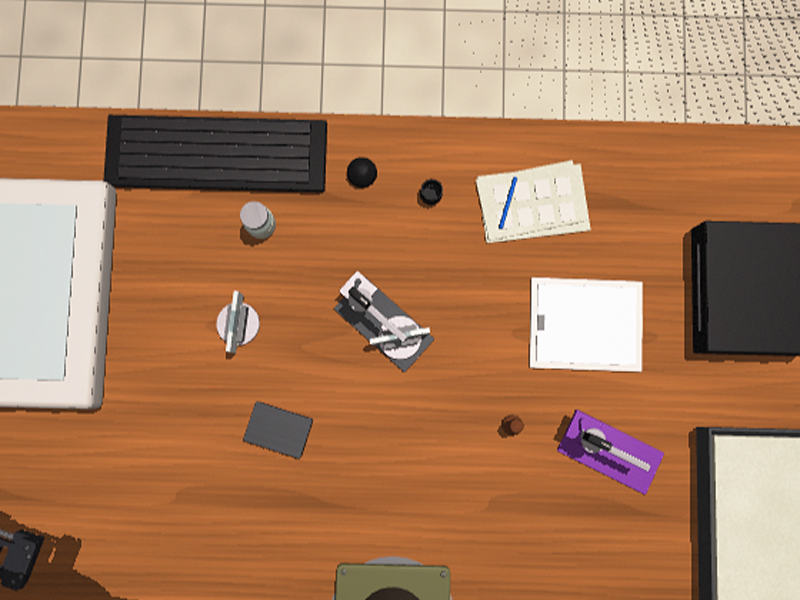

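View pics/s1.png

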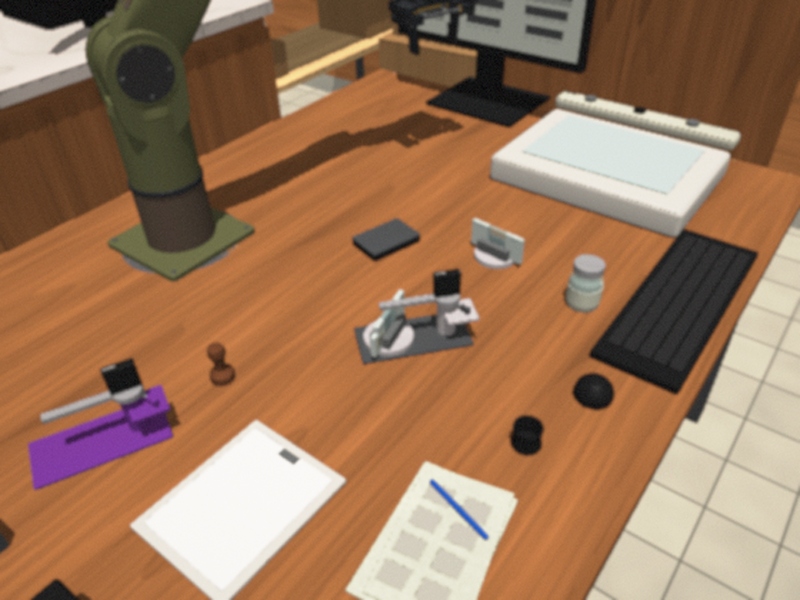

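The clamp is at about (385,320) in the top view, with the knob near (360,297) and the plate running from (370,345) to (430,330). The pad is at (586,325). The purple look-alike is at (610,450) and the blank plate at (236,323).

```bash
python3 - <<'E'
from h import *
a=ld('top');b=ld('scene')
c=a['image'][180:270,225:315];c2=b['image'][180:260,240:345]
i1=cv2.resize(c,(540,540),interpolation=cv2.INTER_CUBIC);i2=cv2.resize(c2,(787,600),interpolation=cv2.INTER_CUBIC)
cv2.imwrite('pics/t2.png',i1);cv2.imwrite('pics/s2.png',i2)
P=cloud(a)
for n,u,v in [('knob',252,207),('plate',281,235),('pad',410,227),('foot',283,255),('col',247,196)]:
    print(n,depth(a,u,v))
img=a['image'];hsv=cv2.cvtColor(img,cv2.COLOR_BGR2HSV)
# pad outline
m=((hsv[...,1]<25)&(hsv[...,2]>200)).astype(np.uint8);m[:,:360]=0;m[:, 455:]=0;m[:185]=0;m[270:]=0
k=max(cv2.findContours(m,0,2)[0],key=cv2.contourArea);(cx,cy),sz,an=cv2.minAreaRect(k)
print('pad',plane(a,cx,cy,.009),sz,an, [plane(a,*p,.009)[:2].round(3) for p in cv2.boxPoints(((cx,cy),sz,an))])
# cloud of clamp by height bands
Q=P[180:270,225:315].reshape(-1,3)
for lo,hi in [(.115,.13),(.082,.112),(.068,.084),(.055,.0685)]:
    s=Q[(Q[:,2]>lo)&(Q[:,2]<hi)]
    if len(s)>3:
        w,V=np.linalg.eigh(np.cov(s[:,:2].T)); print(lo,hi,len(s),s.mean(0).round(4),V[:,1].round(3),np.sqrt(w).round(4),s.min(0).round(3),s.max(0).round(3))
E
```

```text
knob [0.57740931 0.06864597 0.11880045]
plate [ 0.5127376  -0.00502249  0.0775936 ]
pad [ 0.54781801 -0.34943684  0.0094625 ]
foot [ 0.46493881 -0.01184874  0.00398973]
col [0.61447087 0.08611233 0.05123914]
pad [ 0.54813994 -0.34955808  0.009     ] (78.16044616699219, 62.23887252807617) 1.9749338626861572 [array([ 0.466, -0.243]), array([ 0.633, -0.247]), array([ 0.631, -0.458]), array([ 0.464, -0.45 ])]
0.115 0.13 97 [0.5752 0.071  0.1216] [0.658 0.753] [0.004  0.0122] [0.558 0.053 0.115] [0.592 0.089 0.129]
0.082 0.112 60 [0.5517 0.0445 0.0872] [0.633 0.774] [0.0078 0.034 ] [ 0.507 -0.007  0.082] [0.594 0.091 0.11 ]
0.068 0.084 279 [0.549  0.0421 0.0783] [0.64  0.769] [0.0115 0.0389] [ 0.499 -0.041  0.068] [0.612 0.091 0.084]
0.055 0.0685 161 [0.5494 0.0309 0.0623] [-0.724 -0.69 ] [0.0233 0.0611] [ 0.499 -0.054  0.055] [0.629 0.109 0.068]
```

View pics/t2.png

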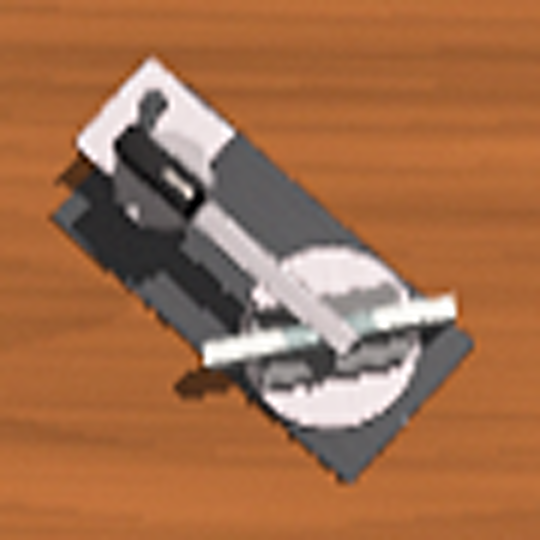

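View pics/s2.png

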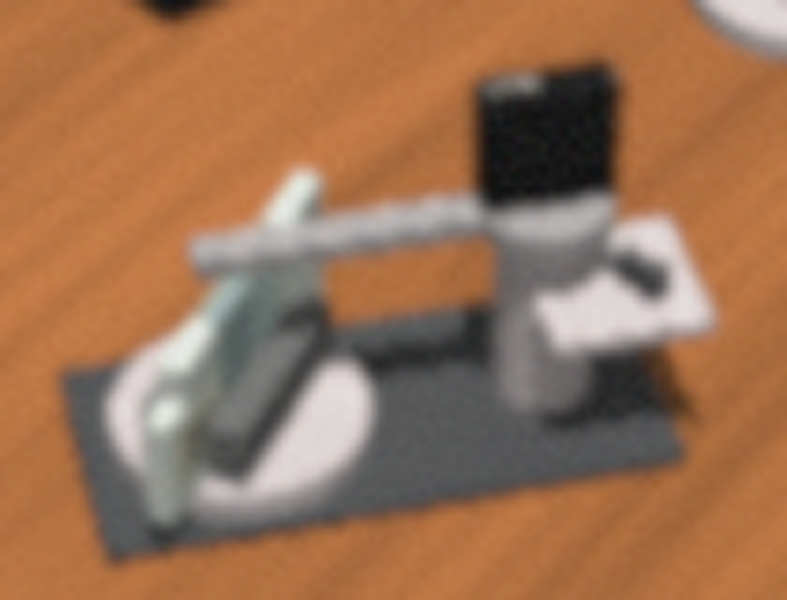

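Knob axis is near (0.575, 0.071) with the arm pointing along (-0.65,-0.76). In the scene crop the notched end is the near one at (165,400), which is toward world -y, so the label side faces +x. I'll move over the knob and turn the closing axis square to the bar.

Request:
drive_tool([
  {"tx": 0.54, "ty": -0.73, "wz": 0.05, "claw": 1},
  {"tx": 0.54, "ty": -0.73, "wz": 0.05, "claw": 1},
  {"tx": 0.54, "ty": -0.73, "wz": 0.05, "claw": 1},
  {"tx": 0.54, "ty": -0.73, "wz": 0.05, "claw": 1},
  {"tx": 0.54, "ty": -0.73, "wz": 0.05, "claw": 1},
  {"tx": 0.54, "ty": -0.73, "wz": 0.05, "claw": 1},
  {"tx": 0.54, "ty": -0.73, "wz": 0.05, "claw": 1},
  {"tx": 0.54, "ty": -0.73, "wz": 0.05, "claw": 1},
])

```text
validation failed for argument at $.ta...
```

Request:
drive_tool([
  {"tx": 0.54, "ty": -0.73, "wz": 0.05, "claw": 1},
  {"tx": 0.54, "ty": -0.73, "wz": 0.05, "claw": 1},
  {"tx": 0.54, "ty": -0.73, "wz": 0.05, "claw": 1},
  {"tx": 0.54, "ty": -0.73, "wz": 0.05, "claw": 1},
  {"tx": 0.54, "ty": -0.73, "wz": 0.05, "claw": 1},
  {"tx": 0.54, "ty": -0.73, "wz": 0.05, "claw": 1},
  {"tx": 0.54, "ty": -0.73, "wz": 0.05, "claw": 1},
  {"tx": 0.54, "ty": -0.73, "wz": 0.05, "claw": 1},
])

```text
validation failed for argument at $.ta...
```

Request:
drive_tool([
  {"tx": 0.54, "ty": -0.73, "wz": 0.05, "claw": 1},
  {"tx": 0.54, "ty": -0.73, "wz": 0.05, "claw": 1},
  {"tx": 0.54, "ty": -0.73, "wz": 0.05, "claw": 1},
  {"tx": 0.54, "ty": -0.73, "wz": 0.05, "claw": 1},
  {"tx": 0.54, "ty": -0.73, "wz": 0.05, "claw": 1},
  {"tx": 0.54, "ty": -0.73, "wz": 0.05, "claw": 1},
  {"claw": 1},
  {"claw": 1},
])

```text
validation failed for argument at $.ta...
```

```bash
python3 - <<'E'
from h import *
w=snap('wrist');cv2.imwrite('pics/w1.png',cv2.resize(w['image'],(800,600)))
s=r.get_state();print(s['tool_pos'],s['eef_rot'],s['q'],s['clock']);print(w['cam_to_world'].round(3))
E
```

```text
[0.1862505  0.59613144 0.24609044] [ 1.50786177e-01  9.88566159e-01 -6.89428376e-04 -5.75277890e-05] [-1.23423365  0.68981402 -0.19451279  1.56606488  0.15728596  0.90248399
 -0.21510481] 0.15
[[ 0.299 -0.918 -0.26   0.12 ]
 [ 0.954  0.287  0.084  0.617]
 [-0.003 -0.273  0.962  0.384]
 [ 0.     0.     0.     1.   ]]
```

View pics/w1.png

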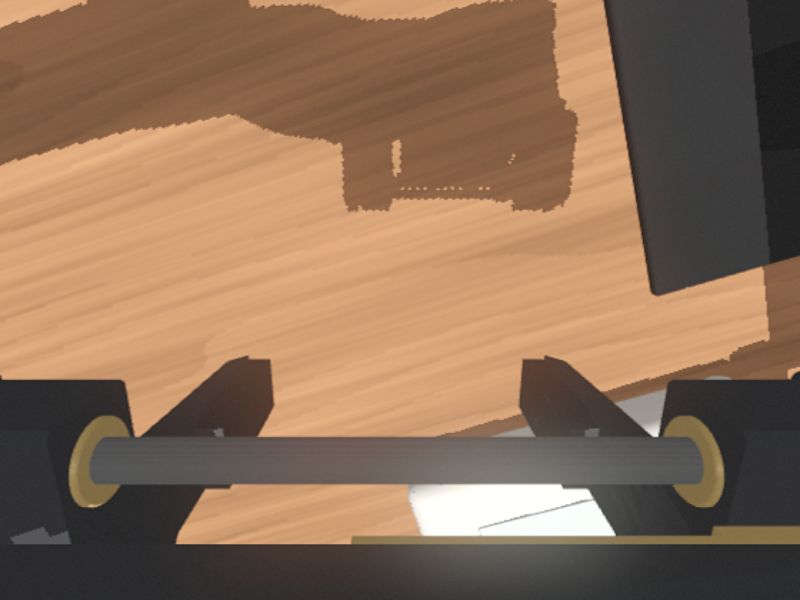

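The move was refused, apparently because every row needs all its fields. The picture shows only the gripper at the start pose: fingers at (250,420) and (540,420), with the long body side running along the closing axis. Resending with full rows.

Request:
drive_tool([
  {"tx": 0.54, "ty": -0.73, "tz": 0, "wx": 0, "wy": 0, "wz": 0.05, "claw": 1},
  {"tx": 0.54, "ty": -0.73, "tz": 0, "wx": 0, "wy": 0, "wz": 0.05, "claw": 1},
  {"tx": 0.54, "ty": -0.73, "tz": 0, "wx": 0, "wy": 0, "wz": 0.05, "claw": 1},
  {"tx": 0.54, "ty": -0.73, "tz": 0, "wx": 0, "wy": 0, "wz": 0.05, "claw": 1},
  {"tx": 0.54, "ty": -0.73, "tz": 0, "wx": 0, "wy": 0, "wz": 0.05, "claw": 1},
  {"tx": 0.54, "ty": -0.73, "tz": 0, "wx": 0, "wy": 0, "wz": 0.05, "claw": 1},
  {"tx": 0.54, "ty": -0.73, "tz": 0, "wx": 0, "wy": 0, "wz": 0.05, "claw": 1},
  {"tx": 0.54, "ty": -0.73, "tz": 0, "wx": 0, "wy": 0, "wz": 0.05, "claw": 1},
], force=30)

```text
clock: 0.95
tool_pos: [0.3165, 0.4203, 0.2466]
eef_rot: [-0.059, 0.998, -0.0, -0.0]
contact_force: [1.1, 0.7, -0.1]
opening: 1.0
finger_force: 0.0
```

Request:
drive_tool([
  {"tx": 0.54, "ty": -0.73, "tz": 0, "wx": 0, "wy": 0, "wz": 0.05, "claw": 1},
  {"tx": 0.54, "ty": -0.73, "tz": 0, "wx": 0, "wy": 0, "wz": 0.05, "claw": 1},
  {"tx": 0.54, "ty": -0.73, "tz": 0, "wx": 0, "wy": 0, "wz": 0.05, "claw": 1},
  {"tx": 0.54, "ty": -0.73, "tz": 0, "wx": 0, "wy": 0, "wz": 0.05, "claw": 1},
  {"tx": 0.54, "ty": -0.73, "tz": 0, "wx": 0, "wy": 0, "wz": 0.05, "claw": 1},
  {"tx": 0.54, "ty": -0.73, "tz": 0, "wx": 0, "wy": 0, "wz": 0.05, "claw": 1},
  {"tx": 0.54, "ty": -0.73, "tz": 0, "wx": 0, "wy": 0, "wz": 0.05, "claw": 1},
  {"tx": 0.54, "ty": -0.73, "tz": 0, "wx": 0, "wy": 0, "wz": 0.05, "claw": 1},
])

```text
clock: 1.75
tool_pos: [0.4461, 0.2451, 0.2466]
eef_rot: [-0.265, 0.964, -0.0, -0.0]
contact_force: [0.1, 0.7, -0.6]
opening: 0.999
finger_force: 0.0
```

Request:
drive_tool([
  {"tx": 0.54, "ty": -0.73, "tz": 0, "wx": 0, "wy": 0, "wz": 0.05, "claw": 1},
  {"tx": 0.54, "ty": -0.73, "tz": 0, "wx": 0, "wy": 0, "wz": 0.05, "claw": 1},
  {"tx": 0.54, "ty": -0.73, "tz": 0, "wx": 0, "wy": 0, "wz": 0.05, "claw": 1},
  {"tx": 0.54, "ty": -0.73, "tz": 0, "wx": 0, "wy": 0, "wz": 0.05, "claw": 1},
  {"tx": 0.54, "ty": -0.73, "tz": 0, "wx": 0, "wy": 0, "wz": 0.05, "claw": 1},
  {"tx": 0.54, "ty": -0.73, "tz": 0, "wx": 0, "wy": 0, "wz": 0.05, "claw": 1},
  {"tx": 0.54, "ty": -0.73, "tz": 0, "wx": 0, "wy": 0, "wz": 0, "claw": 1},
  {"tx": 0, "ty": 0, "tz": 0, "wx": 0, "wy": 0, "wz": 0, "claw": 1},
])

```text
clock: 2.55
tool_pos: [0.561, 0.0881, 0.2459]
eef_rot: [-0.408, 0.913, -0.001, -0.0]
contact_force: [0.5, -0.2, -0.2]
opening: 1.003
finger_force: 0.0
```

```bash
python3 - <<'E'
from h import *
w=snap('wrist');cv2.imwrite('pics/w2.png',cv2.resize(w['image'],(800,600)))
s=r.get_state();print(s['tool_pos'],s['eef_rot'],s['q'],s['clock']);print(w['cam_to_world'].round(3))
P=cloud(w);Q=P.reshape(-1,3)
t=w['cam_to_world'][:3,3]
for lo,hi in [(.117,.126),(.073,.083),(.06,.069)]:
    k=(P[...,2]>lo)&(P[...,2]<hi)&(np.hypot(P[...,0]-.545,P[...,1]-.035)<.12)
    n,l,st,c=cv2.connectedComponentsWithStats(k.astype(np.uint8))
    for i in range(1,n):
        if st[i,4]<150: continue
        S=P[l==i]; (c2,sz,an)=cv2.minAreaRect((S[:,:2]*1000).astype(np.float32)); print(lo,st[i].tolist(),np.round(c2,1),np.round(sz,1),round(an,1),S[:,2].mean().round(4))
E
```

```text
[0.55955298 0.09072158 0.24607958] [-4.09884119e-01  9.12137444e-01 -2.29320182e-04 -4.88998752e-04] [ 0.10652859  0.66409615 -0.59687061  1.73213763  0.46244058  0.8907436
  1.72650184] 2.6
[[-0.745 -0.642 -0.182  0.515]
 [ 0.667 -0.718 -0.199  0.037]
 [-0.003 -0.27   0.963  0.384]
 [ 0.     0.     0.     1.   ]]
0.117 [243, 182, 18, 48, 762] [576.6  71.5] [41.2 14.2] 49.2 0.1219
0.073 [244, 81, 33, 135, 1679] [546.4  40.4] [126.7  23.5] 57.8 0.0798
0.073 [234, 177, 13, 36, 234] [586.9  60. ] [35.7 10.6] 41.7 0.0791
0.06 [211, 65, 33, 31, 335] [521.  -24.9] [ 8.  36.3] 13.1 0.0662
0.06 [258, 96, 43, 38, 431] [508.6  28.7] [ 8. 50.] 13.1 0.0662
```

View pics/w2.png

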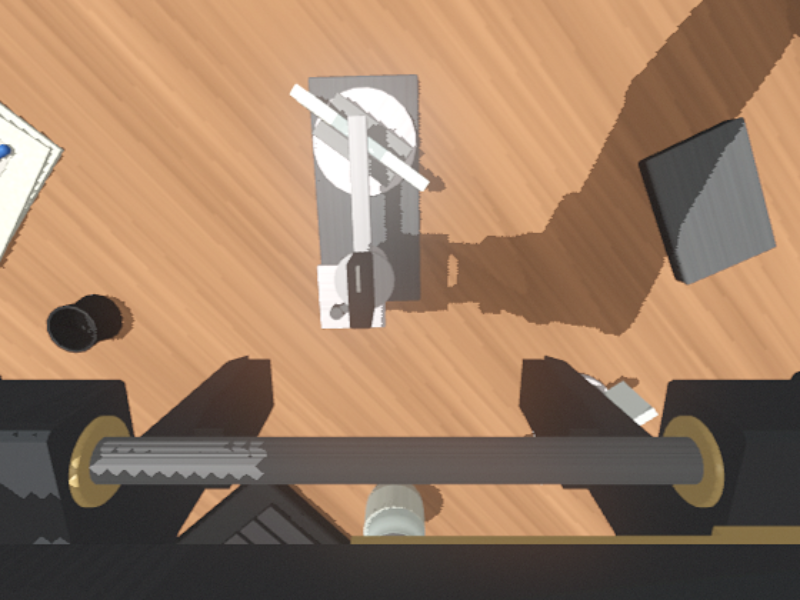

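The wrist view shows the knob at (360,290) with the keeper arm running up to the plate. The fitted sizes match: knob 41x14 mm at (0.5766, 0.0715), angle 49.2°, and plate 110 mm long with its middle at (0.515,-0.001) and x along -76.9°. Going down on the knob now.

Request:
drive_tool([
  {"tx": 0.57, "ty": -0.64, "tz": 0, "wx": 0, "wy": 0, "wz": 0.01, "claw": 1},
  {"tx": 0, "ty": 0, "tz": -0.8, "wx": 0, "wy": 0, "wz": 0, "claw": 0.3},
  {"tx": 0, "ty": 0, "tz": -0.8, "wx": 0, "wy": 0, "wz": 0, "claw": 0.3},
  {"tx": 0, "ty": 0, "tz": -0.8, "wx": 0, "wy": 0, "wz": 0, "claw": 0.3},
  {"tx": 0, "ty": 0, "tz": -0.8, "wx": 0, "wy": 0, "wz": 0, "claw": 0.3},
  {"tx": 0, "ty": 0, "tz": -0.8, "wx": 0, "wy": 0, "wz": 0, "claw": 0.3},
  {"tx": 0, "ty": 0, "tz": -0.8, "wx": 0, "wy": 0, "wz": 0, "claw": 0.3},
  {"tx": 0, "ty": 0, "tz": -0.27, "wx": 0, "wy": 0, "wz": 0, "claw": 0.3},
])

```text
clock: 3.4
tool_pos: [0.5739, 0.0748, 0.0927]
eef_rot: [-0.418, 0.909, 0.001, -0.002]
contact_force: [0.4, -0.6, 0.8]
opening: 0.65
finger_force: 0.0
```

Request:
drive_tool([
  {"tx": 0, "ty": 0, "tz": 0, "wx": 0, "wy": 0, "wz": 0, "claw": -1},
  {"tx": 0, "ty": 0, "tz": 0, "wx": 0, "wy": 0, "wz": 0, "claw": -1},
  {"tx": 0, "ty": 0, "tz": 0, "wx": 0, "wy": 0, "wz": 0, "claw": -1},
  {"tx": 0, "ty": 0, "tz": 0, "wx": 0, "wy": 0, "wz": 0, "claw": -1},
  {"tx": 0, "ty": 0, "tz": 0, "wx": 0, "wy": 0, "wz": 0, "claw": -1},
  {"tx": 0, "ty": 0, "tz": 0, "wx": 0, "wy": 0, "wz": 0, "claw": -1},
  {"tx": 0, "ty": 0, "tz": 0, "wx": 0, "wy": 0, "wz": 0, "claw": -1},
  {"tx": 0, "ty": 0, "tz": 0, "wx": 0, "wy": 0, "wz": 0, "claw": -1},
], force=30)

```text
clock: 4.2
tool_pos: [0.5777, 0.0726, 0.0953]
eef_rot: [-0.416, 0.909, -0.001, 0.001]
contact_force: [3.9, -3.2, 2.6]
opening: 0.157
finger_force: 30.0
```

The grip closed at 13.8 mm, which fits the bar. Turning it clockwise.

Request:
drive_tool([
  {"tx": 0, "ty": 0, "tz": 0, "wx": 0, "wy": 0, "wz": -0.12, "claw": -1},
  {"tx": 0, "ty": 0, "tz": 0, "wx": 0, "wy": 0, "wz": -0.12, "claw": -1},
  {"tx": 0, "ty": 0, "tz": 0, "wx": 0, "wy": 0, "wz": -0.12, "claw": -1},
  {"tx": 0, "ty": 0, "tz": 0, "wx": 0, "wy": 0, "wz": -0.12, "claw": -1},
  {"tx": 0, "ty": 0, "tz": 0, "wx": 0, "wy": 0, "wz": -0.12, "claw": -1},
  {"tx": 0, "ty": 0, "tz": 0, "wx": 0, "wy": 0, "wz": -0.12, "claw": -1},
  {"tx": 0, "ty": 0, "tz": 0, "wx": 0, "wy": 0, "wz": -0.12, "claw": -1},
  {"tx": 0, "ty": 0, "tz": 0, "wx": 0, "wy": 0, "wz": -0.12, "claw": -1},
])

```text
clock: 5.0
tool_pos: [0.578, 0.0717, 0.0953]
eef_rot: [0.077, 0.997, -0.001, 0.002]
contact_force: [5.0, -5.9, 2.2]
opening: 0.156
finger_force: 30.0
```

Request:
drive_tool([
  {"tx": 0, "ty": 0, "tz": 0, "wx": 0, "wy": 0, "wz": -0.12, "claw": -1},
  {"tx": 0, "ty": 0, "tz": 0, "wx": 0, "wy": 0, "wz": -0.12, "claw": -1},
  {"tx": 0, "ty": 0, "tz": 0, "wx": 0, "wy": 0, "wz": -0.1, "claw": -1},
  {"tx": 0, "ty": 0, "tz": 0, "wx": 0, "wy": 0, "wz": 0, "claw": -1},
  {"tx": 0, "ty": 0, "tz": 0, "wx": 0, "wy": 0, "wz": 0, "claw": -1},
  {"tx": 0, "ty": 0, "tz": 0, "wx": 0, "wy": 0, "wz": 0, "claw": 0.3},
  {"tx": 0, "ty": 0, "tz": 0, "wx": 0, "wy": 0, "wz": 0, "claw": 0.3},
  {"tx": 0, "ty": 0, "tz": 0, "wx": 0, "wy": 0, "wz": 0, "claw": 0.3},
])

```text
clock: 5.8
tool_pos: [0.5751, 0.0747, 0.0943]
eef_rot: [0.248, 0.969, 0.0, -0.001]
contact_force: [0.6, -0.6, -0.6]
opening: 0.403
finger_force: 0.0
```

Request:
drive_tool([
  {"tx": 0, "ty": 0, "tz": 0, "wx": 0, "wy": 0, "wz": 0, "claw": 0.3},
  {"tx": 0, "ty": 0, "tz": 0.7, "wx": 0, "wy": 0, "wz": 0, "claw": 0.3},
  {"tx": 0, "ty": 0, "tz": 0.9, "wx": 0, "wy": 0, "wz": 0, "claw": 0.5},
  {"tx": 0, "ty": 0, "tz": 0.9, "wx": 0, "wy": 0, "wz": 0, "claw": 0.5},
  {"tx": 0, "ty": 0, "tz": 0.8, "wx": 0, "wy": 0, "wz": 0, "claw": 0.5},
  {"tx": 0, "ty": 0, "tz": 0, "wx": 0, "wy": 0, "wz": 0, "claw": 0.5},
  {"tx": 0, "ty": 0, "tz": 0, "wx": 0, "wy": 0, "wz": 0, "claw": 0.5},
  {"tx": 0, "ty": 0, "tz": 0, "wx": 0, "wy": 0, "wz": 0, "claw": 0.5},
])

```text
clock: 6.6
tool_pos: [0.5751, 0.0737, 0.1925]
eef_rot: [0.248, 0.969, -0.0, -0.001]
contact_force: [0.1, 0.1, 0.3]
opening: 0.745
finger_force: 0.0
```

```bash
python3 - <<'E'
from h import *
w=snap('wrist');cv2.imwrite('pics/w3.png',w['image'])
b=snap('scene');
s=r.get_state();print(s['tool_pos'],s['eef_rot'],s['q'],s['clock'])
c=cv2.resize(b['image'][160:270,220:370],(780,572));cv2.imwrite('pics/s3.png',c)
P=cloud(w)
for lo,hi in [(.117,.126),(.073,.083),(.06,.069)]:
    k=(P[...,2]>lo)&(P[...,2]<hi)&(np.hypot(P[...,0]-.545,P[...,1]-.035)<.14)
    n,l,st,c=cv2.connectedComponentsWithStats(k.astype(np.uint8))
    for i in range(1,n):
        if st[i,4]<150: continue
        S=P[l==i]; (c2,sz,an)=cv2.minAreaRect((S[:,:2]*1000).astype(np.float32)); print(lo,st[i].tolist(),np.round(c2,1),np.round(sz,1),round(an,1))
E
```

```text
[0.57518928 0.07362741 0.19241626] [ 2.48127300e-01  9.68726619e-01 -4.79390500e-04 -1.16232733e-03] [-0.12109642  0.6993267  -0.14629149  1.758956    0.14643996  0.69640022
  0.72301289] 6.7
0.117 [266, 201, 22, 58, 1120] [577.   72.1] [14.  41.7] 59.3
0.073 [252, 77, 50, 160, 2792] [538.5  92.7] [ 41.2 125. ] 61.7
0.06 [132, 142, 86, 83, 1141] [514.4   5.6] [ 8.2 98.2] 13.0
0.06 [287, 232, 20, 14, 158] [609.3  76. ] [17.4  9.8] 28.4
```

View pics/s3.png

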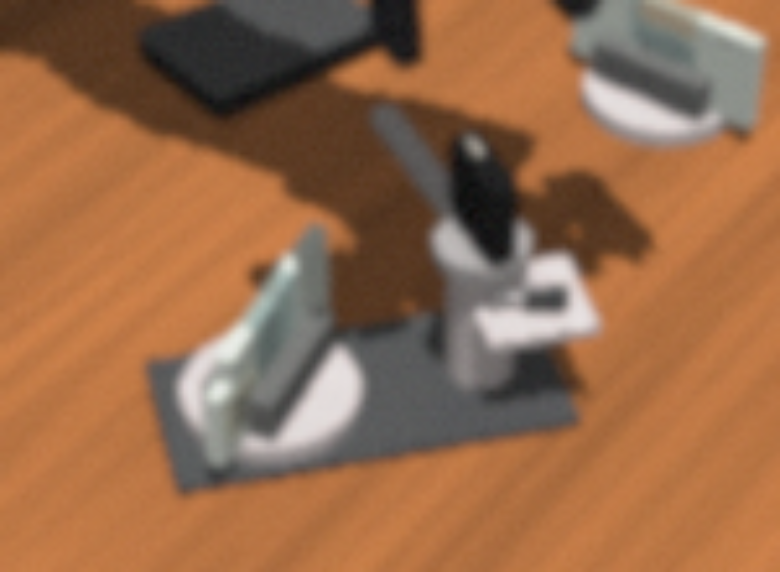

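The knob is now at 149°, so it has turned the full 1.4 rad. The arm points away from the plate, at (400,140) in the crop, and the plate stands free with its notch at the near end (215,380). Moving to the label end.

Request:
drive_tool([
  {"tx": -0.24, "ty": -0.52, "tz": 0, "wx": 0, "wy": 0, "wz": -0.115, "claw": 0.5},
  {"tx": -0.24, "ty": -0.52, "tz": 0, "wx": 0, "wy": 0, "wz": -0.115, "claw": 0.5},
  {"tx": -0.24, "ty": -0.52, "tz": 0, "wx": 0, "wy": 0, "wz": -0.115, "claw": 0.5},
  {"tx": -0.24, "ty": -0.52, "tz": 0, "wx": 0, "wy": 0, "wz": -0.115, "claw": 0.5},
  {"tx": -0.24, "ty": -0.52, "tz": 0, "wx": 0, "wy": 0, "wz": -0.115, "claw": 0.5},
  {"tx": -0.24, "ty": -0.52, "tz": 0, "wx": 0, "wy": 0, "wz": -0.115, "claw": 0.5},
  {"tx": -0.28, "ty": -0.52, "tz": 0, "wx": 0, "wy": 0, "wz": -0.115, "claw": 0.5},
  {"tx": 0, "ty": 0, "tz": -0.7, "wx": 0, "wy": 0, "wz": 0, "claw": 0.5},
])

```text
clock: 7.5
tool_pos: [0.5245, -0.0385, 0.1735]
eef_rot: [0.625, 0.78, -0.0, 0.002]
contact_force: [0.2, 0.0, -0.3]
opening: 0.75
finger_force: 0.0
```

Request:
drive_tool([
  {"tx": 0, "ty": 0, "tz": -0.7, "wx": 0, "wy": 0, "wz": 0, "claw": 0.5},
  {"tx": 0, "ty": 0, "tz": -0.7, "wx": 0, "wy": 0, "wz": 0, "claw": 0.5},
  {"tx": 0, "ty": 0, "tz": 0, "wx": 0, "wy": 0, "wz": 0, "claw": 0.2},
  {"tx": 0, "ty": 0, "tz": 0, "wx": 0, "wy": 0, "wz": 0, "claw": 0.2},
  {"tx": 0, "ty": 0, "tz": 0, "wx": 0, "wy": 0, "wz": 0, "claw": 0.2},
  {"tx": 0, "ty": 0, "tz": 0, "wx": 0, "wy": 0, "wz": 0, "claw": 0.2},
  {"tx": 0, "ty": 0, "tz": 0, "wx": 0, "wy": 0, "wz": 0, "claw": 0.2},
  {"tx": 0, "ty": 0, "tz": 0, "wx": 0, "wy": 0, "wz": 0, "claw": 0.2},
])

```text
clock: 8.3
tool_pos: [0.5247, -0.0355, 0.1311]
eef_rot: [0.623, 0.782, 0.0, 0.0]
contact_force: [-0.1, 0.4, 0.2]
opening: 0.597
finger_force: 0.0
```

```bash
python3 - <<'E'
from h import *
from scipy.spatial.transform import Rotation as R
s=r.get_state();p=s['tool_pos'];M=R.from_quat(s['eef_rot']).as_matrix();print(p,M.round(3),s['q'],s['opening'])
x=np.array([.225,-.974]);y=np.array([.974,.225]);d=p[:2]-[.5157,-.0003]
print('plate x,y mm',d@x*1e3,d@y*1e3,'yaw',np.degrees(np.arctan2(M[1,1],M[0,1])))
E
```

```text
[ 0.52473187 -0.03550926  0.13112563] [[-0.224  0.975  0.001]
 [ 0.975  0.224  0.   ]
 [-0.     0.001 -1.   ]] [-0.05336767  0.74264599  0.05498316  1.97367122 -0.08996499  0.42653802
  0.29511975] 0.5974373110402738
plate x,y mm 36.32599270839712 0.8749553207762744 yaw 12.952241458971791
```

Request:
drive_tool([
  {"tx": -0.03, "ty": 0, "tz": -0.6, "wx": 0, "wy": 0, "wz": 0, "claw": 0.2},
  {"tx": 0, "ty": 0, "tz": -0.6, "wx": 0, "wy": 0, "wz": 0, "claw": 0.2},
  {"tx": 0, "ty": 0, "tz": -0.6, "wx": 0, "wy": 0, "wz": 0, "claw": 0.2},
  {"tx": 0, "ty": 0, "tz": -0.5, "wx": 0, "wy": 0, "wz": 0, "claw": 0.2},
  {"tx": 0, "ty": 0, "tz": -0.4, "wx": 0, "wy": 0, "wz": 0, "claw": 0.2},
  {"tx": 0, "ty": 0, "tz": 0, "wx": 0, "wy": 0, "wz": 0, "claw": 0.2},
  {"tx": 0, "ty": 0, "tz": 0, "wx": 0, "wy": 0, "wz": 0, "claw": 0.2},
  {"tx": 0, "ty": 0, "tz": 0, "wx": 0, "wy": 0, "wz": 0, "claw": 0.2},
])

```text
clock: 9.1
tool_pos: [0.524, -0.0356, 0.0503]
eef_rot: [0.623, 0.782, 0.0, 0.001]
contact_force: [0.8, 0.0, 0.2]
opening: 0.601
finger_force: 0.0
```

Request:
drive_tool([
  {"tx": 0, "ty": 0, "tz": 0, "wx": 0, "wy": 0, "wz": 0, "claw": -1},
  {"tx": 0, "ty": 0, "tz": 0, "wx": 0, "wy": 0, "wz": 0, "claw": -1},
  {"tx": 0, "ty": 0, "tz": 0, "wx": 0, "wy": 0, "wz": 0, "claw": -1},
  {"tx": 0, "ty": 0, "tz": 0, "wx": 0, "wy": 0, "wz": 0, "claw": -1},
  {"tx": 0, "ty": 0, "tz": 0, "wx": 0, "wy": 0, "wz": 0, "claw": -1},
  {"tx": 0, "ty": 0, "tz": 0, "wx": 0, "wy": 0, "wz": 0, "claw": -1},
  {"tx": 0, "ty": 0, "tz": 0, "wx": 0, "wy": 0, "wz": 0, "claw": -1},
  {"tx": 0, "ty": 0, "tz": 0, "wx": 0, "wy": 0, "wz": 0, "claw": -1},
], force=35)

```text
clock: 9.9
tool_pos: [0.5236, -0.0355, 0.0497]
eef_rot: [0.623, 0.782, 0.0, 0.0]
contact_force: [0.3, -0.2, 0.8]
opening: 0.09
finger_force: 35.0
```

The grip closed at 7.9 mm, which fits the plate thickness. Lifting straight up.

Request:
drive_tool([
  {"tx": 0, "ty": 0, "tz": 0.2, "wx": 0, "wy": 0, "wz": 0, "claw": -1},
  {"tx": 0, "ty": 0, "tz": 0.4, "wx": 0, "wy": 0, "wz": 0, "claw": -1},
  {"tx": 0, "ty": 0, "tz": 0.6, "wx": 0, "wy": 0, "wz": 0, "claw": -1},
  {"tx": 0, "ty": 0, "tz": 0.8, "wx": 0, "wy": 0, "wz": 0, "claw": -1},
  {"tx": 0, "ty": 0, "tz": 0.8, "wx": 0, "wy": 0, "wz": 0, "claw": -1},
  {"tx": 0, "ty": 0, "tz": 0.8, "wx": 0, "wy": 0, "wz": 0, "claw": -1},
  {"tx": 0, "ty": 0, "tz": 0.8, "wx": 0, "wy": 0, "wz": 0, "claw": -1},
  {"tx": 0, "ty": 0, "tz": 0.6, "wx": 0, "wy": 0, "wz": 0, "claw": -1},
])

```text
clock: 10.7
tool_pos: [0.5237, -0.0356, 0.2021]
eef_rot: [0.623, 0.782, 0.001, 0.001]
contact_force: [0.5, 0.2, -0.5]
opening: 0.088
finger_force: 35.0
```

Request:
drive_tool([
  {"tx": 0, "ty": -0.3, "tz": 0.5, "wx": 0, "wy": 0, "wz": -0.042, "claw": -1},
  {"tx": 0, "ty": -0.6, "tz": 0.3, "wx": 0, "wy": 0, "wz": -0.042, "claw": -1},
  {"tx": 0, "ty": -0.75, "tz": 0, "wx": 0, "wy": 0, "wz": -0.042, "claw": -1},
  {"tx": 0, "ty": -0.75, "tz": 0, "wx": 0, "wy": 0, "wz": -0.042, "claw": -1},
  {"tx": 0, "ty": -0.75, "tz": 0, "wx": 0, "wy": 0, "wz": -0.042, "claw": -1},
  {"tx": 0, "ty": -0.75, "tz": 0, "wx": 0, "wy": 0, "wz": -0.042, "claw": -1},
  {"tx": 0, "ty": -0.75, "tz": 0, "wx": 0, "wy": 0, "wz": -0.042, "claw": -1},
  {"tx": 0, "ty": -0.75, "tz": 0, "wx": 0, "wy": 0, "wz": -0.042, "claw": -1},
])

```text
clock: 11.5
tool_pos: [0.5226, -0.1997, 0.2239]
eef_rot: [0.751, 0.66, -0.0, -0.0]
contact_force: [0.6, -0.1, -0.7]
opening: 0.088
finger_force: 35.0
```

Request:
drive_tool([
  {"tx": 0, "ty": -0.75, "tz": 0, "wx": 0, "wy": 0, "wz": -0.042, "claw": -1},
  {"tx": 0, "ty": -0.75, "tz": 0, "wx": 0, "wy": 0, "wz": -0.042, "claw": -1},
  {"tx": 0, "ty": -0.75, "tz": 0, "wx": 0, "wy": 0, "wz": -0.042, "claw": -1},
  {"tx": 0, "ty": -0.75, "tz": 0, "wx": 0, "wy": 0, "wz": -0.042, "claw": -1},
  {"tx": 0, "ty": -0.75, "tz": 0, "wx": 0, "wy": 0, "wz": -0.042, "claw": -1},
  {"tx": 0, "ty": -0.75, "tz": 0, "wx": 0, "wy": 0, "wz": -0.042, "claw": -1},
  {"tx": 0, "ty": -0.75, "tz": 0, "wx": 0, "wy": 0, "wz": -0.042, "claw": -1},
  {"tx": 0, "ty": -0.4, "tz": 0, "wx": 0, "wy": 0, "wz": -0.042, "claw": -1},
])

```text
clock: 12.3
tool_pos: [0.5217, -0.3704, 0.2238]
eef_rot: [0.856, 0.517, -0.001, 0.0]
contact_force: [0.8, -0.3, -0.7]
opening: 0.088
finger_force: 35.0
```

Request:
drive_tool([
  {"tx": 0, "ty": 0, "tz": 0, "wx": -0.0425, "wy": -0.0835, "wz": 0, "claw": -1},
  {"tx": 0, "ty": 0, "tz": 0, "wx": -0.0425, "wy": -0.0835, "wz": 0, "claw": -1},
  {"tx": 0, "ty": 0, "tz": 0, "wx": -0.0425, "wy": -0.0835, "wz": 0, "claw": -1},
  {"tx": 0, "ty": 0, "tz": 0, "wx": -0.0425, "wy": -0.0835, "wz": 0, "claw": -1},
  {"tx": 0, "ty": 0, "tz": 0, "wx": -0.0425, "wy": -0.0835, "wz": 0, "claw": -1},
  {"tx": 0, "ty": 0, "tz": 0, "wx": -0.0425, "wy": -0.0835, "wz": 0, "claw": -1},
  {"tx": 0, "ty": 0, "tz": 0, "wx": -0.0425, "wy": -0.0835, "wz": 0, "claw": -1},
  {"tx": 0, "ty": 0, "tz": 0, "wx": -0.0425, "wy": -0.0835, "wz": 0, "claw": -1},
])

```text
clock: 13.1
tool_pos: [0.5495, -0.3897, 0.2758]
eef_rot: [0.812, 0.504, 0.168, 0.242]
contact_force: [0.8, 0.7, -0.8]
opening: 0.088
finger_force: 35.0
```

```bash
cat > st.py <<'E'
from h import *
from scipy.spatial.transform import Rotation as R
s=r.get_state();p=s['tool_pos'];M=R.from_quat(s['eef_rot']).as_matrix();print(p,s['q'].round(2),s['opening'],s['finger_force'],s['clock'])
X,Y,Z=-M[:,0],M[:,1],-M[:,2] # plate axes
mid=p-.036*X-.009*Z
print(X.round(3),Y.round(3),Z.round(3),'mid',mid,'units to go',((np.array([.548,-.35,.185])-mid)/.03).round(2),'tilt',np.degrees(np.arccos(Z[2])))
E
python3 st.py; python3 - <<'E'
from h import *
b=snap('scene','s4.png')
E
```

```text
[ 0.54951086 -0.38969677  0.27580997] [ 0.68  0.57 -0.12  1.97 -1.    0.04  1.12] 0.08790465710446255 34.99899390153587 13.1
[-0.436 -0.899 -0.029] [ 0.737 -0.376  0.562] [-0.516  0.224  0.827] mid [ 0.56985791 -0.3593334   0.26940193] units to go [-0.73  0.31 -2.81] tilt 34.21393225788262
```

View pics/s4.png

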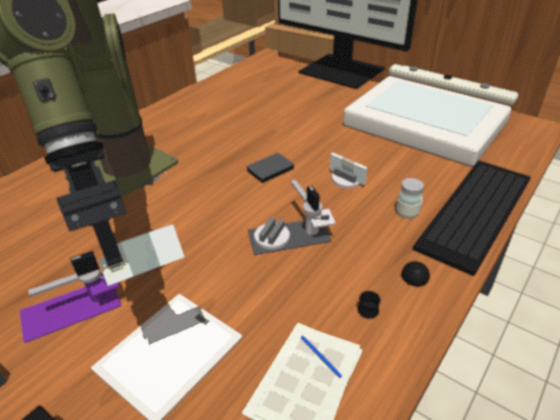

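The plate came out cleanly: the stand at (270,235) is empty and everything else is in place. The tilt stopped at 34° because joints 5 and 6 are at their limits, -1 and 0.04. I'll fit a quick kinematic model from the recorded states to find a yaw that leaves room for 45°.

```bash
cat > kin.py <<'E'
import numpy as np, itertools
from scipy.optimize import least_squares
from scipy.spatial.transform import Rotation as R
D=[([-1.23423365,.68981402,-.19451279,1.56606488,.15728596,.90248399,-.21510481],[.18625,.59613,.24609],[.150786,.988566,-.00069,-.00006]),
([.10652859,.66409615,-.59687061,1.73213763,.46244058,.8907436,1.72650184],[.55955,.09072,.24608],[-.409884,.912137,-.00023,-.00049]),
([-.12109642,.6993267,-.14629149,1.758956,.14643996,.69640022,.72301289],[.57519,.07363,.19242],[.248127,.968727,-.00048,-.00116]),
([-.05336767,.74264599,.05498316,1.97367122,-.08996499,.42653802,.29511975],[.52473,-.03551,.13113],[.623,.782,0,0]),
([.68,.57,-.12,1.97,-1.,.04,1.12],[.54951,-.3897,.27581],[.812,.504,.168,.242])]
def fk(q,s,p):
    z=lambda a:R.from_euler('z',a); y=lambda a:R.from_euler('y',a)
    A=z(s[0]*q[0])*y(q[1])*z(s[1]*q[2]); B=A*y(q[3])*z(s[2]*q[4]); T=B*y(q[5])*z(s[3]*q[6]+p[4])
    return A.apply([0,0,p[1]])+B.apply([0,0,p[2]])+T.apply([0,0,p[3]])+[0,0,p[0]],T
def fit():
    best=None
    for s in itertools.product([1,-1],repeat=4):
      for c0 in (0,1.57,3.14,-1.57):
        f=lambda p:np.concatenate([np.r_[(fk(q,s,p)[0]-t)*5,(fk(q,s,p)[1].inv()*R.from_quat(e)).as_rotvec()] for q,t,e in D])
        o=least_squares(f,[.35,.4,.4,.2,c0])
        if best is None or o.cost<best[0]: best=(o.cost,s,o.x)
    return best
E
python3 - <<'E'
from kin import *
c,s,p=fit();print(c,s,p)
lo=np.array([-3.01,-.46,-1.47,.13,-1,.04,-2.66]);hi=np.array([3.01,2.08,1.51,2.56,4.14,2.09,2.66])
for yaw in range(-180,180,20):
    a=np.radians(yaw);Yh=np.array([np.cos(a),np.sin(a),0]);X=np.array([np.sin(a),-np.cos(a),0]);U=np.array([0,0,1.])
    Y=(Yh+U)/2**.5;Z=(U-Yh)/2**.5
    mid=np.array([.548,-.35,.185]);t=mid+.036*X+.009*Z
    Rt=R.from_matrix(np.c_[-X,Y,-Z])
    best=None
    for seed in ([.68,.57,-.12,1.97,-.5,.3,1.1],[.68,.57,-.12,1.97,.8,.9,1.],[.68,.57,-.12,1.97,3,.6,-1.5],[.6,.5,.3,1.9,1.6,1,1]):
        g=lambda q:np.r_[(fk(q,s,p)[0]-t)*5,(fk(q,s,p)[1].inv()*Rt).as_rotvec(),1e-3*(q-seed)]
        o=least_squares(g,np.clip(seed,lo+.05,hi-.05),bounds=(lo+.05,hi-.05))
        if best is None or o.cost<best.cost:best=o
    print(yaw,'%.5f'%best.cost,best.x.round(2))
E
```

```text
0.08178951758065367 (-1, -1, -1, -1) [0.21219561 0.64428342 0.26635233 0.30745114 1.56977669]
-180 0.04038 [ 0.69  1.18 -1.26  1.15  0.89  2.04  2.61]
-160 0.00000 [ 0.33  1.03 -0.06  1.06  0.48  1.71 -2.61]
-140 0.00000 [ 0.33  0.95 -0.22  1.37  0.74  1.49 -2.61]
-120 0.00000 [ 0.3   0.88 -0.2   1.67  0.95  1.21 -2.59]
-100 0.00000 [ 0.2   0.81  0.04  1.95  1.24  0.81 -2.61]
-80 0.00378 [ 0.58  0.83 -0.7   2.11  1.57  1.2  -2.61]
-60 0.00000 [ 0.81  1.01 -1.28  2.4   1.79  1.64 -2.61]
-40 0.00000 [ 0.85  0.84 -0.72  2.47  2.43  1.08 -2.61]
-20 0.00000 [ 1.02  0.84 -0.68  2.37  2.81  0.77 -2.43]
0 0.00000 [ 1.21  0.9  -0.86  2.17  2.85  0.36 -2.04]
20 0.00000 [ 1.26  0.94 -0.86  1.91 -0.31  0.12  1.44]
40 0.00000 [ 1.18  0.96 -0.7   1.62 -0.39  0.63  1.77]
60 0.00000 [ 1.08  1.01 -0.59  1.32 -0.32  1.08  1.92]
80 0.00000 [ 1.05  1.16 -0.96  1.01  0.1   1.46  1.79]
100 0.00000 [ 0.9   1.21 -0.9   0.72  0.15  1.85  2.04]
120 0.00096 [ 0.74  1.19 -0.49  0.59  0.    2.04  2.47]
140 0.00764 [ 0.7   1.18 -0.74  0.68  0.33  2.04  2.61]
160 0.02095 [ 0.71  1.18 -1.08  0.89  0.67  2.04  2.61]
```

The model is rough, but it shows room at a yaw of about 50° (plate y axis), with all joints well inside their ranges. I'll go back upright, yaw +77°, then tilt again.

Request:
drive_tool([
  {"tx": -0.1, "ty": 0, "tz": -0.1, "wx": 0.031, "wy": 0.064, "wz": 0, "claw": -1},
  {"tx": -0.1, "ty": 0, "tz": -0.1, "wx": 0.031, "wy": 0.064, "wz": 0, "claw": -1},
  {"tx": -0.1, "ty": 0, "tz": -0.1, "wx": 0.031, "wy": 0.064, "wz": 0, "claw": -1},
  {"tx": -0.1, "ty": 0, "tz": -0.1, "wx": 0.031, "wy": 0.064, "wz": 0, "claw": -1},
  {"tx": -0.1, "ty": 0, "tz": -0.1, "wx": 0.031, "wy": 0.064, "wz": 0, "claw": -1},
  {"tx": -0.1, "ty": 0, "tz": -0.1, "wx": 0.031, "wy": 0.064, "wz": 0, "claw": -1},
  {"tx": -0.1, "ty": 0, "tz": -0.1, "wx": 0.031, "wy": 0.064, "wz": 0, "claw": -1},
  {"tx": -0.1, "ty": 0, "tz": -0.1, "wx": 0.031, "wy": 0.064, "wz": 0, "claw": -1},
])

```text
clock: 13.95
tool_pos: [0.5269, -0.3899, 0.2509]
eef_rot: [0.853, 0.522, 0.014, 0.001]
contact_force: [1.0, 0.1, -0.6]
opening: 0.084
finger_force: 35.0
```

Request:
drive_tool([
  {"tx": 0, "ty": 0, "tz": 0, "wx": 0, "wy": 0, "wz": 0.1, "claw": -1},
  {"tx": 0, "ty": 0, "tz": 0, "wx": 0, "wy": 0, "wz": 0.1, "claw": -1},
  {"tx": 0, "ty": 0, "tz": 0, "wx": 0, "wy": 0, "wz": 0.1, "claw": -1},
  {"tx": 0, "ty": 0, "tz": 0, "wx": 0, "wy": 0, "wz": 0.1, "claw": -1},
  {"tx": 0, "ty": 0, "tz": 0, "wx": 0, "wy": 0, "wz": 0.1, "claw": -1},
  {"tx": 0, "ty": 0, "tz": 0, "wx": 0, "wy": 0, "wz": 0.1, "claw": -1},
  {"tx": 0, "ty": 0, "tz": 0, "wx": 0, "wy": 0, "wz": 0.1, "claw": -1},
  {"tx": 0, "ty": 0, "tz": 0, "wx": 0, "wy": 0, "wz": 0.1, "claw": -1},
])

```text
clock: 14.75
tool_pos: [0.5267, -0.3902, 0.2507]
eef_rot: [0.566, 0.825, 0.015, -0.005]
contact_force: [0.6, 0.1, -0.6]
opening: 0.086
finger_force: 35.0
```

Request:
drive_tool([
  {"tx": 0, "ty": 0, "tz": 0, "wx": 0, "wy": 0, "wz": 0.1, "claw": -1},
  {"tx": 0, "ty": 0, "tz": 0, "wx": 0, "wy": 0, "wz": 0.1, "claw": -1},
  {"tx": 0, "ty": 0, "tz": 0, "wx": 0, "wy": 0, "wz": 0.1, "claw": -1},
  {"tx": 0, "ty": 0, "tz": 0, "wx": 0, "wy": 0, "wz": 0.1, "claw": -1},
  {"tx": 0, "ty": 0, "tz": 0, "wx": 0, "wy": 0, "wz": 0.1, "claw": -1},
  {"tx": 0, "ty": 0, "tz": 0, "wx": 0, "wy": 0, "wz": 0, "claw": -1},
  {"tx": 0, "ty": 0, "tz": 0, "wx": 0, "wy": 0, "wz": 0, "claw": -1},
  {"tx": 0, "ty": 0, "tz": 0, "wx": 0, "wy": 0, "wz": 0, "claw": -1},
])

```text
clock: 15.55
tool_pos: [0.5271, -0.3905, 0.2509]
eef_rot: [0.335, 0.942, 0.014, -0.008]
contact_force: [-0.4, -0.6, -0.6]
opening: 0.087
finger_force: 35.0
```

```bash
python3 st.py
```

```text
[ 0.52706319 -0.39048816  0.25092026] [ 0.44  0.75  0.27  1.45 -0.25  1.    1.67] 0.08714574434790769 34.99989942647517 15.55
[ 0.775 -0.631 -0.025] [0.632 0.775 0.02 ] [ 0.006 -0.031  0.999] mid [ 0.49909653 -0.3674861   0.2428103 ] units to go [ 1.63  0.58 -1.93] tilt 1.832785151456241
```

Request:
drive_tool([
  {"tx": 0.2, "ty": 0.07, "tz": -0.15, "wx": 0.071, "wy": -0.058, "wz": 0, "claw": -1},
  {"tx": 0.2, "ty": 0.07, "tz": -0.15, "wx": 0.071, "wy": -0.058, "wz": 0, "claw": -1},
  {"tx": 0.2, "ty": 0.07, "tz": -0.15, "wx": 0.071, "wy": -0.058, "wz": 0, "claw": -1},
  {"tx": 0.2, "ty": 0.07, "tz": -0.15, "wx": 0.071, "wy": -0.058, "wz": 0, "claw": -1},
  {"tx": 0.2, "ty": 0.07, "tz": -0.15, "wx": 0.071, "wy": -0.058, "wz": 0, "claw": -1},
  {"tx": 0.2, "ty": 0.07, "tz": -0.15, "wx": 0.071, "wy": -0.058, "wz": 0, "claw": -1},
  {"tx": 0.2, "ty": 0.07, "tz": -0.15, "wx": 0.071, "wy": -0.058, "wz": 0, "claw": -1},
  {"tx": 0.2, "ty": 0.07, "tz": -0.15, "wx": 0.071, "wy": -0.058, "wz": 0, "claw": -1},
])

```text
clock: 16.35
tool_pos: [0.5751, -0.3747, 0.2149]
eef_rot: [0.305, 0.871, 0.366, 0.12]
contact_force: [0.2, 0.4, -0.9]
opening: 0.085
finger_force: 35.0
```

```bash
python3 st.py
```

```text
[ 0.57509666 -0.37473915  0.21491065] [ 0.93  0.95 -0.19  1.39 -0.72  1.09  2.14] 0.08471999739042468 34.9998430442065 16.35
[ 0.785 -0.619 -0.015] [0.443 0.546 0.711] [-0.432 -0.565  0.703] mid [ 0.55071902 -0.34736992  0.20910927] units to go [-0.09 -0.09 -0.8 ] tilt 45.330044828973065
```

Request:
drive_tool([
  {"tx": -0.03, "ty": -0.03, "tz": -0.3, "wx": 0, "wy": 0, "wz": 0, "claw": -1},
  {"tx": -0.03, "ty": -0.03, "tz": -0.3, "wx": 0, "wy": 0, "wz": 0, "claw": -1},
  {"tx": -0.03, "ty": -0.03, "tz": -0.2, "wx": 0, "wy": 0, "wz": 0, "claw": -1},
  {"tx": 0, "ty": 0, "tz": 0, "wx": 0, "wy": 0, "wz": 0, "claw": -1},
  {"tx": 0, "ty": 0, "tz": 0, "wx": 0, "wy": 0, "wz": 0, "claw": -1},
  {"tx": 0, "ty": 0, "tz": 0, "wx": 0, "wy": 0, "wz": 0, "claw": -1},
  {"tx": 0, "ty": 0, "tz": 0, "wx": 0, "wy": 0, "wz": 0, "claw": -1},
  {"tx": 0, "ty": 0, "tz": 0, "wx": 0, "wy": 0, "wz": 0, "claw": -1},
])

```text
clock: 17.15
tool_pos: [0.5728, -0.3766, 0.1915]
eef_rot: [0.304, 0.872, 0.365, 0.119]
contact_force: [0.5, 0.3, -0.7]
opening: 0.087
finger_force: 35.0
```

```bash
python3 st.py; python3 - <<'E'
from h import *
b=snap('scene','s5.png')
E
```

```text
[ 0.57276745 -0.37655992  0.19150329] [ 0.94  0.98 -0.2   1.39 -0.72  1.06  2.17] 0.08668071709936853 35.000140964984894 17.15
[ 0.787 -0.617 -0.014] [0.443 0.549 0.709] [-0.43  -0.564  0.705] mid [ 0.54831788 -0.34926588  0.18565062] units to go [-0.01 -0.02 -0.02] tilt 45.18754608900242
```

View pics/s5.png

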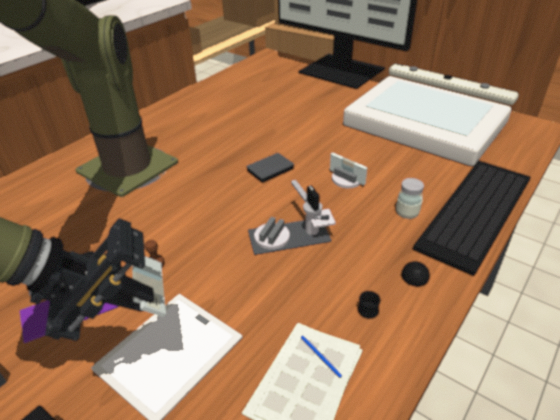

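The plate is held over the pad at (150,290), tipped 45.2°, its middle 0.186 m above the table. The stamp, the jar, the blank plate and the other items I can see are where they were, and no contact force is felt. Handing in.

```bash
python3 -c "
from h import *
print(workorder.finish_job())"
```

```text
the job is handed in; nothing more can be done
None
```

The job is handed in, with no verdict returned: the keeper is clicked fully over, and the reference plate is held by its notched frosted end over the middle of the pad, about 18 cm up, tipped 45° with its label side up.

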